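Weighing dish to the empty bin

TASK

Pull the top drawer of the small grey cabinet wide open, lift out the round steel weighing dish by its handle with the loose steel ball lying in it, and carry it level to the empty one of the two blue bins, turning it about a quarter turn so that its pouring lip points straight in over the middle of the bin's low front edge. Keep the ball in the middle of the dish all the way, leave the drawer open and everything else where it is. Finish still holding the dish by its handle, level and still, the lip a few centimetres inside and a few centimetres above the front edge, touching nothing, ready to pour: do not pour, and do not put it down.

Things in the scene. Friction and masses are not known exactly. Their poses are not given: they have to be found in the camera images.
- cabinet_drawer0 (a joint): opening of the cabinet's top drawer along its slide, m: 0 shut, 0.174 fully open (stop). It starts 0 to 12 mm open, slides with about 1 N of friction and stays where it is left. The drawer runs along the cabinet's -x, level.
- cabinet: grey steel two-drawer cabinet, fixed, 250 deep x 280 wide x 174 mm high; origin: centre of underside, x from front to back, z up. Drawers come out along -x. Top drawer: inner floor 97 mm above the bench, inside 205 deep x 238 wide, walls 55 mm, front panel 64 mm above that floor; front 21 mm thick. A low divider 150 mm behind the front's inner face parts off some cartons and a tape roll, fixed.
- cabinet_drawer0_handle (a point): middle of the top drawer's bar handle: round steel bar 11 mm thick, 120 mm long, lying across the drawer (along the cabinet's y), its axis 35 mm in front of the drawer face and 38 mm below the cabinet's top. Can be pinched from above, one finger before and one behind the bar. Axes as the cabinet's; moves with the drawer.
- dish: round steel weighing dish, 0.13 to 0.21 kg, loose and flat in the top drawer's front half, handle to the robot's left, lip to its right. Pan 118 mm across, 24.5 mm high, on a 64 mm foot; inside dished to a 140 mm radius (flat only within 6 mm of the middle), steep rim from 55 to 59 mm. Lip along +x, level handle along -x. Origin: centre of underside, z up.
- dish_grip (a point): middle of the dish's grip, at (-92, 0, 36) mm in the dish's frame: a level plastic bar 46 mm long (along the dish's x), 12 mm wide, 16 mm high. Pinch it from above across its width. Axes as the dish's.
- dish_lip (a point): tip of the pouring lip, at (73, 0, 18.8) mm in the dish's frame, about 16 mm wide. Axes as the dish's.
- dish_mid (a point): where the ball's centre is when it lies in the very middle of the dish, at (0, 0, 18) mm in the dish's frame.
- ball_center (a point): centre of the loose steel ball, 25 mm in diameter, about 64 g, lying in the middle of the dish; it rolls freely, with hardly any friction.
- bin_empty: the empty blue bin, fixed on the bench, left of the cabinet; which of the two bins stands nearer the cabinet changes. 235 long x 145 wide x 125 mm high, walls 4 mm; origin: centre of underside, x from front to back, z up. Its front, facing the robot, is only 55 mm high, at x = -117.5 mm; the side walls slope up from there to full height 60 mm farther back.
- bin_full: a like bin, fixed, filled with small cartons: leave it alone. Same size and axes.
- drone: bystander: small white quadcopter standing on the bench at the right, about 230 x 230 x 80 mm, origin under its middle.
- dispenser: bystander: tape dispenser with its reel, 150 x 60 x 115 mm, on the bench at the left.
- can: bystander: grey can, 66 mm across, 105 mm high, on the bench left of the bins.
- screwdriver: bystander: screwdriver 200 mm long, lying on the bench in front of the bins.

How it is judged:
On the way, in this order (a step that is already met when the one before it is completed fails the run):
1. the top drawer is pulled open, at least 150 mm (value of joint cabinet_drawer0 above 0.15 m), for 0.2 s.
2. the dish is lifted clear of the drawer by its handle, the ball in it (z of dish in the frame of cabinet above 0.15 m and contact force between the fingers and dish above 1 N and distance between the grasp point and dish_grip below 0.05 m and distance between ball_center and dish_mid below 0.03 m), for 0.2 s.
At the end, for the whole second after the job is handed in: Dish still held by its grip, level to 0.10 rad, still, ball within 18 mm of its middle; lip 5 to 80 mm inside the empty bin's front edge, within 30 mm of its middle line, 8 to 100 mm above that edge, pointing in to 0.22 rad; touching no bin or cabinet; top drawer still open over 100 mm (contact force between the fingers and dish above 1 N and distance between the grasp point and dish_grip below 0.05 m and angle between dish's own z axis and vertical below 0.1 rad and linear speed of dish below 0.02 m/s and distance between ball_center and dish_mid below 0.018 m and x of dish_lip in the frame of bin_empty between -0.1125 and -0.0375 m and y of dish_lip in the frame of bin_empty between -0.03 and 0.03 m and z of dish_lip in the frame of bin_empty between 0.063 and 0.155 m and x of dish in the frame of bin_empty below -0.1 m and angle between the x axis of dish and the x axis of bin_empty, either way round below 0.22 rad and contact force between dish and bin_empty below 0.05 N and contact force between dish and bin_full below 0.05 N and contact force between dish and cabinet below 0.05 N and value of joint cabinet_drawer0 above 0.1 m); the arm keeps its last pose, push and grip.
It fails at once if the ball strays more than 30 mm from the middle of the dish (distance between ball_center and dish_mid above 0.03 m).
It fails at once if the dish is tipped more than 0.2 rad (angle between dish's own z axis and vertical above 0.2 rad).
It fails at once if the things on the bench are shifted by more than 25 mm (distance of any of drone, dispenser, can, screwdriver from where it was at the start of the episode above 0.025 m).
It also fails if it takes over 67 s, if anything falls off the work surface, if the arm or the gripper's body presses on something with over 40 N, if the wrist force passes 120 N, or if a joint passes its speed limit or range.

ROBOT

A 6-joint arm with a two-finger parallel gripper is mounted at the origin on the work surface. World frame = base frame: x ahead of the robot, y to its left, z up, the work surface at z = 0. Lengths are in m, angles in rad, forces in N, time in s.
With the tool pointing down it reaches from about 0.3 to 0.75 m from the base axis. Payload 8.5 kg.
Tool frame: the origin (TCP) lies on the centre line of the jaws, within the pads' length; the fingertips stand 25 mm ahead of it and the grasp point (between the pads) lies 6 mm ahead of it; z points along the fingers, y is the line along which they close (so a half turn about z gives the same grasp; the last joint's range is limited). The gripper opens to 85 mm and grips with 20 to 120 N. Pads are 22 mm wide; open, the fingers measure 114 mm over their backs; the gripper's body (76 mm by 85 mm) begins 54 mm behind the grasp point. The pads swing forward as they close: fully open they stand 13 mm farther back than shut.
Start: joints at [-1.557, 0.381, 1.297, -0, 1.464, -0.215], TCP at [0.125, -0.536, 0.256] pointing down, gripper open.
Joint ranges: [-3.11, 3.11], [-0.89, 2.33], [0.22, 2.48], [-1.42, 4.56], [0.17, 2.85], [-2.88, 2.88]. Speed limits (rad/s): [2.39, 2.39, 3.14, 3.14, 3.14, 3.14].

INTERFACE

Orientations are given as a unit quaternion [x, y, z, w].
In Python, from workcell import env, imaging, job gives the robot as it stands.
- The arm moves only by the shell command python3 -m jog 'ROWS'. ROWS is JSON, a list of rows, each an object of numbers: "hand": the closure, from 0 (fully open) to 1 (shut); "dx", "dy", "dz": the shift along the tool's x, y, z scaled (see below); "turn": the turn about the tool's z scaled (see below). In form: [{"hand": .., "dx": .., "dy": .., "dz": .., "turn": ..}, ...]. A call has 1 to 12 rows; each row is the pose to reach, as a shift and turn from the pose commanded when the call began, along the tool's axes at that moment, turning the shorter way round; what a row does not reach only later rows make up. The controller multiplies each number of a shift by 12 cm and each number of a turn by 180 degrees. A row lasts 1/10 s, in which the tool goes at most 50 mm and 8.59 degrees, less where a joint would pass 70% of its speed; a pose out of reach is approached as far as the arm can. A call with a number of a shift or a turn outside -1 to 1 is refused whole. A call with a gripper value outside its range is refused whole. The fingers move at their own pace and stop on an object; the grip force is fixed at half the most. Time passes only in rows, so rows that repeat a pose let the fingers close. It gives the time, the measured TCP pose, the force, the opening and the grip force at its end, in the units of the state.
- env.sense(): the state, without advancing time (a new reading comes with each control period).
- imaging.grab_frame(name): name is "scene" or "side" or "wrist"; returns a dict with "image" (480x640x3 uint8, blue, green, red), "depth" (480x640 float32, m along the optical axis (not along the pixel's ray), 0 where there is no reading), "K" (3x3 intrinsics, pixels), "distortion" ([k1, k2, p1, p2, k3] as OpenCV has them; the pictures are not rectified), "rvec" (rotation vector, rad) and "tvec" (3), from world to camera coordinates, as OpenCV has them; the wrist camera has in their place "T_tool_cam" (4x4, takes a point from camera to tool coordinates, whose origin is the TCP and whose axes are the flange's). Camera axes: x right, y down, z forward; pixel columns grow to the right and rows downward; lengths in m; the calibration is good to about 2 mm. A picture is of the moment at which its call begins: read the wrist's pose just before it.
- job.sign_off(): hands the job in; it is judged then, once.
The state is a dict: "time_s": time; "joint_pos": joint angles; "joint_vel": joint speeds; "joint_efforts": joint torques, N m; "tool_pos": TCP position; "ee_rot": TCP orientation; "force": force on the tool from outside, world axes, zero at the start; "moment": the same for the moment, N m; "gripper_width": opening from 0.0 (shut) to 1.0 (fully open); "grasp_force": force on a finger pad.
Only numpy, scipy, OpenCV 4.12 (cv2) and the standard library are available. Lean on these libraries where they do the work, as an engineer would, in place of code of your own. Each camera call takes 0.05 s, during which the arm holds its last target. There are 200 camera calls.

## Working session

There is one attempt and no reset: what is moved stays moved. The work goes in short steps, Python scripts to look and compute and a shell command to move; the robot and the scene stay as the last step left them, time stands still between calls to the robot, and variables do not carry over. Pictures are saved under pics/ and viewed, at most 13 in all, crops included, and the job is handed in when it is done.

```bash
mkdir -p pics; cat > h.py <<'E'
import numpy as np, cv2
from workcell import env, imaging, job
from scipy.spatial.transform import Rotation as R
def grab(n,save=None):
    s=env.sense(); f=imaging.grab_frame(n)
    if n=="wrist":
        T=np.eye(4);T[:3,:3]=R.from_quat(s["ee_rot"]).as_matrix();T[:3,3]=s["tool_pos"]
        f["Tw"]=T@np.array(f["T_tool_cam"])
    else:
        T=np.eye(4);T[:3,:3]=cv2.Rodrigues(np.array(f["rvec"],float))[0];T[:3,3]=np.ravel(f["tvec"]);f["Tw"]=np.linalg.inv(T)
    if save: cv2.imwrite("pics/"+save,f["image"]); np.savez("pics/"+save[:-4]+".npz",**{k:np.array(v) for k,v in f.items()})
    return f
def load(n): return dict(np.load("pics/"+n+".npz"))
def ray(f,uv):
    p=cv2.undistortPoints(np.array(uv,float).reshape(-1,1,2),np.array(f["K"],float),np.array(f["distortion"],float)).reshape(-1,2)
    return np.c_[p,np.ones(len(p))]
def pt(f,uv):  # by depth
    r=ray(f,uv); uv=np.array(uv).reshape(-1,2).round().astype(int); d=[]
    for u,v in uv:
        w=f["depth"][max(v-1,0):v+2,max(u-1,0):u+2]; w=w[w>0]; d.append(np.median(w) if len(w) else np.nan)
    return (r*np.array(d)[:,None])@f["Tw"][:3,:3].T+f["Tw"][:3,3]
def onz(f,uv,z):
    d=ray(f,uv)@f["Tw"][:3,:3].T; o=f["Tw"][:3,3]
    return o+d*((z-o[2])/d[:,2])[:,None]
def cloud(f):
    v,u=np.nonzero(f["depth"]>0); r=ray(f,np.c_[u,v])
    return (r*f["depth"][v,u][:,None])@f["Tw"][:3,:3].T+f["Tw"][:3,3], np.c_[u,v]
E
python3 - <<'E'
from h import *
for n in("scene","side"):
    f=grab(n,n+"0.png"); print(n,f["Tw"][:3].round(3).tolist(),np.array(f["K"]).round(0).tolist())
s=env.sense();print(s)
print(R.from_quat(s["ee_rot"]).as_matrix().round(3))
E
```

```text
scene [[-0.115, 0.58, -0.807, 1.459], [0.993, 0.06, -0.098, 0.109], [-0.009, -0.813, -0.583, 0.753]] [[434.0, 0.0, 317.0], [0.0, 434.0, 240.0], [0.0, 0.0, 1.0]]
side [[-0.788, -0.394, 0.473, -0.136], [-0.615, 0.483, -0.623, 0.947], [0.017, -0.782, -0.623, 1.006]] [[593.0, 0.0, 316.0], [0.0, 593.0, 237.0], [0.0, 0.0, 1.0]]
{'time_s': 0.1, 'joint_pos': array([-1.55734328e+00,  3.81155164e-01,  1.29817623e+00,  8.20797255e-06,
        1.46363634e+00, -2.15286822e-01]), 'joint_vel': array([-0.00064631, -0.00087593, -0.00124644,  0.00094421,  0.00077456,
        0.00064692]), 'joint_efforts': array([ 4.15192204e-03, -4.49215150e+01, -2.31654382e+01, -1.08066961e-04,
        3.69450543e-03,  7.91408326e-06]), 'tool_pos': array([ 0.12471609, -0.53542708,  0.2557622 ]), 'ee_rot': array([ 9.93466700e-01,  1.14120298e-01,  7.33260248e-05, -6.83630458e-04]), 'force': array([ 0.54770862,  0.26324387, -0.58736899]), 'moment': array([-0.03826021,  0.01925085,  0.041917  ]), 'grasp_force': 0.0, 'gripper_width': 1.0015481051780304}
[[ 0.974  0.227 -0.   ]
 [ 0.227 -0.974  0.001]
 [ 0.    -0.001 -1.   ]]
```

View pics/scene0.png

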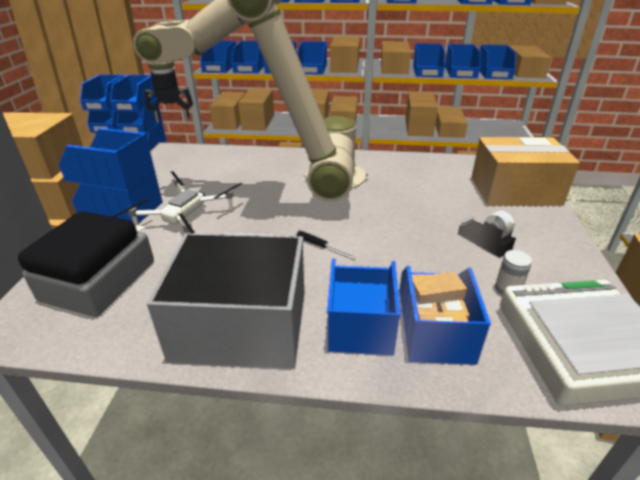

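View pics/side0.png

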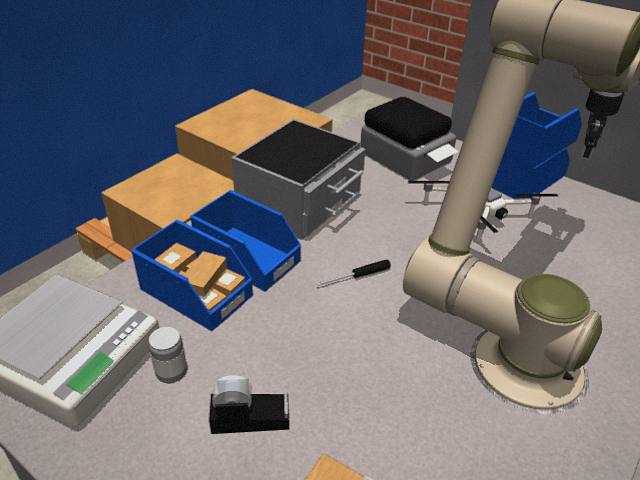

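The empty bin is the one next to the cabinet (scene around (363,305), side around (245,240)). The full bin is left of it. The cabinet's front edge in the side view runs from (303,186) to (364,158).

```bash
python3 - <<'E'
from h import *
Cs=[]
for n in("scene0","side0"):
    f=load(n); C,uv=cloud(f)
    x0,x1=(0.3,1.1)
    m=(C[:,2]>.165)&(C[:,2]<.183)&(abs(C[:,0]-.7)<.4)&(C[:,1]<.25)&(C[:,1]>-.45)
    if n=="scene0": m&=(uv[:,0]>150)&(uv[:,0]<315)&(uv[:,1]>220)
    else: m&=(uv[:,0]>225)&(uv[:,0]<375)&(uv[:,1]>110)&(uv[:,1]<250)
    P=C[m]; r=cv2.minAreaRect(P[:,:2].astype(np.float32)); print(n,"cab",m.sum(),np.median(P[:,2]),r,cv2.boxPoints(r).round(3).tolist())
    m=(C[:,2]>.116)&(C[:,2]<.132)
    if n=="scene0": m&=(uv[:,0]>318)&(uv[:,0]<401)&(uv[:,1]>240)&(uv[:,1]<360)
    else: m&=(uv[:,0]>190)&(uv[:,0]<302)&(uv[:,1]>185)&(uv[:,1]<290)
    P=C[m]; r=cv2.minAreaRect(P[:,:2].astype(np.float32)); print(n,"bin",m.sum(),r,cv2.boxPoints(r).round(3).tolist())
f=load("side0");g=load("scene0")
print("cab top corners", onz(f,[[303,186],[364,158],[234,156],[296,122]],.174).round(3).tolist())
print("scene cab", onz(g,[[175,236],[304,236],[160,301],[302,304]],.174).round(3).tolist())
print("scene bin back corners",onz(g,[[331,311],[397,312]],.125).round(3).tolist())
print("side bin back corners, front",onz(f,[[193,212],[231,191]],.125).round(3).tolist(),onz(f,[[253,289],[300,258]],.055).round(3).tolist(), "full front",onz(f,[[210,328],[251,289]],.05).round(3).tolist())
print("screwdriver",onz(f,[[318,287],[390,265]],.01).round(3).tolist())
E
python3 - <<'E'
import cv2
a=cv2.imread("pics/side0.png")[110:340,130:400]; cv2.imwrite("pics/c1.png",cv2.resize(a,None,fx=2.6,fy=2.6,interpolation=2))
E
```

```text
scene0 cab 9917 0.17514189361282761 ((0.7746483683586121, -0.1582050621509552), (0.23982688784599304, 0.28060612082481384), 2.8711884021759033) [[0.6480000019073486, -0.024000000208616257], [0.6620000004768372, -0.30399999022483826], [0.9010000228881836, -0.2919999957084656], [0.8870000243186951, -0.012000000104308128]]
scene0 bin 829 ((0.7441815137863159, 0.12069325894117355), (0.17713016271591187, 0.14924253523349762), 1.9065916538238525) [[0.652999997138977, 0.19200000166893005], [0.6579999923706055, 0.0430000014603138], [0.8349999785423279, 0.04899999871850014], [0.8299999833106995, 0.1979999989271164]]
side0 cab 4770 0.1747323196759345 ((0.7650099396705627, -0.15727020800113678), (0.2644548714160919, 0.28953850269317627), 2.9609525203704834) [[0.625, -0.019999999552965164], [0.6399999856948853, -0.3089999854564667], [0.9049999713897705, -0.29499998688697815], [0.8899999856948853, -0.006000000052154064]]
side0 bin 1046 ((0.7406302094459534, 0.10209378600120544), (0.1860157698392868, 0.258637398481369), 2.1965768337249756) [[0.6430000066757202, 0.2280000001192093], [0.652999997138977, -0.03099999949336052], [0.8389999866485596, -0.024000000208616257], [0.8289999961853027, 0.23499999940395355]]
cab top corners [[0.648, -0.027, 0.174], [0.607, -0.238, 0.174], [0.884, -0.022, 0.174], [0.879, -0.28, 0.174]]
scene cab [[0.675, -0.321, 0.174], [0.644, -0.021, 0.174], [0.889, -0.267, 0.174], [0.867, 0.007, 0.174]]
scene bin back corners [[0.831, 0.059, 0.125], [0.82, 0.192, 0.125]]
side bin back corners, front [[0.833, 0.181, 0.125], [0.826, 0.054, 0.125]] [[0.58, 0.24, 0.055], [0.566, 0.086, 0.055]] full front [[0.573, 0.384, 0.05], [0.588, 0.239, 0.05]]
screwdriver [[0.496, 0.102, 0.01], [0.403, -0.078, 0.01]]
```

View pics/c1.png

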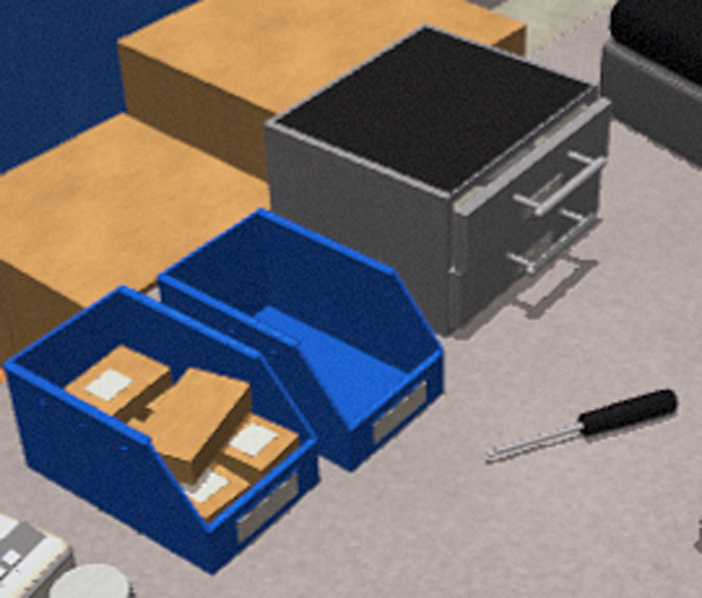

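The crop shows the empty bin's front rim from crop (352,425) to (443,352), the top handle bar from (537,210) to (602,162), and the cabinet top corners at (448,193), (600,92), (266,124) and (425,28). The drawer is slightly open.

```bash
python3 - <<'E'
from h import *
f=load("side0");g=load("scene0")
c=lambda L:[[u/2.6+130,v/2.6+110] for u,v in L]
cab=onz(f,c([(448,193),(600,92),(266,124),(425,28)]),.174);print("cab FL FR BL BR",cab.round(3).tolist(),cab.mean(0))
print("handle",onz(f,c([(537,207),(602,160)]),.1405).round(3).tolist())
print("bin front L,R",onz(f,c([(352,425),(443,352)]),.055).round(3).tolist(),"back",onz(f,c([(160,277),(262,211)]),.125).round(3).tolist())
C,uv=cloud(f)
m=(C[:,2]>.12)&(C[:,2]<.155)&(C[:,0]>.5)&(C[:,0]<.618)&(C[:,1]<0)&(C[:,1]>-.32)
r=cv2.minAreaRect(C[m][:,:2].astype(np.float32));print(m.sum(),C[m].mean(0),C[m].min(0),C[m].max(0),r)
C2,_=cloud(g)
m=(C2[:,2]>.168)&(C2[:,2]<.182)&(abs(C2[:,0]-.77)<.16)&(abs(C2[:,1]+.16)<.17);P=C2[m]
# fit edges: per-y-bin front x ; per-x-bin left/right y
for nm,P in (("scene",P),("side",C[(C[:,2]>.169)&(C[:,2]<.181)&(abs(C[:,0]-.77)<.16)&(abs(C[:,1]+.16)<.17)])):
  ys=np.arange(-.28,-.04,.02);fx=[np.percentile(P[abs(P[:,1]-y)<.01,0],[1,99]) for y in ys]
  xs=np.arange(.67,.88,.02);fy=[np.percentile(P[abs(P[:,0]-x)<.01,1],[1,99]) for x in xs]
  fx=np.array(fx);fy=np.array(fy)
  for q in(0,1): print(nm,"x edge",np.polyfit(ys+.16,fx[:,q],1).round(4),"y edge",np.polyfit(xs-.77,fy[:,q],1).round(4))
E
```

```text
cab FL FR BL BR [[0.655, -0.032, 0.174], [0.652, -0.289, 0.174], [0.882, -0.013, 0.174], [0.89, -0.281, 0.174]] [ 0.76965956 -0.15367279  0.174     ]
handle [[0.602, -0.109, 0.141], [0.601, -0.223, 0.141]]
bin front L,R [[0.594, 0.182, 0.055], [0.596, 0.048, 0.055]] back [[0.822, 0.197, 0.125], [0.826, 0.055, 0.125]]
162 [ 0.60111407 -0.1589822   0.13865257] [ 0.59054763 -0.2350022   0.13098727] [ 0.61798122 -0.10111809  0.14582857] ((0.6041306853294373, -0.16807597875595093), (0.1338500827550888, 0.027404380962252617), 89.85254669189453)
scene x edge [-0.0582  0.6624] y edge [ 0.0454 -0.2946]
scene x edge [-0.0532  0.8928] y edge [ 0.0535 -0.0204]
side x edge [-0.0488  0.6576] y edge [ 0.0452 -0.2943]
side x edge [-0.0598  0.8904] y edge [ 0.0494 -0.0174]
```

Cabinet yaw is about +0.053 and the handle is near (0.600, -0.166, 0.136). I'll move above it, with the tool's y along the cabinet's x.

```bash
python3 -m jog '[{"hand":0.7,"dx":1,"dy":-1,"turn":-0.444},{"hand":0.7,"dx":1,"dy":-1,"turn":-0.444},{"hand":0.7,"dx":1,"dy":-1,"turn":-0.444},{"hand":0.7,"dx":1,"dy":-1,"turn":-0.444},{"hand":0.7,"dx":1,"dy":-1,"turn":-0.444},{"hand":0.7,"dx":1,"dy":-1,"turn":-0.444},{"hand":0.7,"dx":1,"dy":-1,"turn":-0.444},{"hand":0.7,"dx":1,"dy":-1,"turn":-0.444},{"hand":0.7,"dx":1,"dy":-1,"turn":-0.444},{"hand":0.7,"dx":1,"dy":-1,"turn":-0.444},{"hand":0.7,"dx":1,"dy":-1,"turn":-0.444}]'
python3 -m jog '[{"hand":0.7,"dx":1,"dy":1},{"hand":0.7,"dx":1,"dy":1},{"hand":0.7,"dx":1,"dy":1},{"hand":0.7,"dx":1,"dy":1}]'
python3 -m jog '[{"hand":0.7,"dx":0.9,"dy":1},{"hand":0.7,"dx":0.9,"dy":1},{"hand":0.7,"dx":0.9,"dy":1},{"hand":0.7,"dx":0.9,"dy":1}]'
python3 -m jog '[{"hand":0.7,"dx":0.1,"dy":0.8},{"hand":0.7,"dx":0.1,"dy":0.8},{"hand":0.7,"dx":0.1,"dy":0.8},{"hand":0.7,"dx":0.1,"dy":0.8}]'
python3 - <<'E'
from h import *
s=env.sense();print(s["tool_pos"],R.from_quat(s["ee_rot"]).as_matrix().round(3).tolist(),s["gripper_width"],s["joint_pos"].round(2))
f=grab("wrist","w1.png");print(f["Tw"].round(3).tolist())
E
```

```text
[ 0.12471609 -0.53542708  0.2557622 ] [[0.974, 0.227, -0.0], [0.227, -0.974, 0.001], [0.0, -0.001, -1.0]] 1.0015481051780304 [-1.56  0.38  1.3   0.    1.46 -0.22]
[[0.227, -0.926, -0.302, 0.203], [-0.974, -0.216, -0.07, -0.518], [-0.001, 0.31, -0.951, 0.372], [0.0, 0.0, 0.0, 1.0]]validation failed for argument at $[0]...
validation failed for argument at $[0]...
validation failed for argument at $[0]...
validation failed for argument at $[0]...
```

View pics/w1.png

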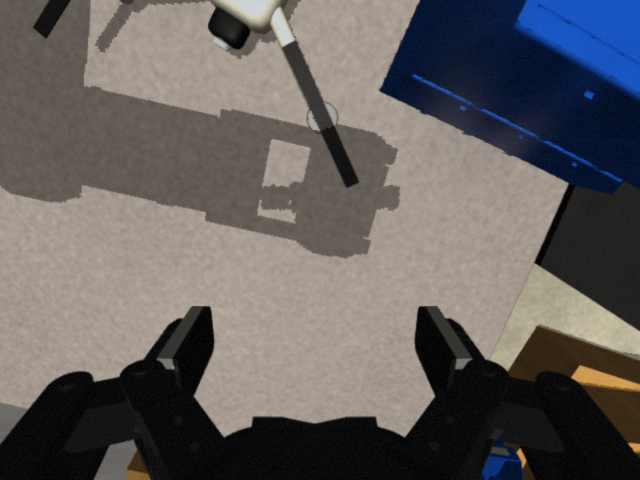

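The rows were refused, probably because every field is required. The picture shows the start pose with the drone at top left. I'll resend with full rows.

```bash
python3 -m jog '[{"hand":0.7,"dx":1,"dy":-1,"dz":0,"turn":-0.444},{"hand":0.7,"dx":1,"dy":-1,"dz":0,"turn":-0.444},{"hand":0.7,"dx":1,"dy":-1,"dz":0,"turn":-0.444},{"hand":0.7,"dx":1,"dy":-1,"dz":0,"turn":-0.444},{"hand":0.7,"dx":1,"dy":-1,"dz":0,"turn":-0.444},{"hand":0.7,"dx":1,"dy":-1,"dz":0,"turn":-0.444},{"hand":0.7,"dx":1,"dy":-1,"dz":0,"turn":-0.444},{"hand":0.7,"dx":1,"dy":-1,"dz":0,"turn":-0.444},{"hand":0.7,"dx":1,"dy":-1,"dz":0,"turn":-0.444},{"hand":0.7,"dx":1,"dy":-1,"dz":0,"turn":-0.444},{"hand":0.7,"dx":1,"dy":-1,"dz":0,"turn":-0.444}]'
python3 -m jog '[{"hand":0.7,"dx":1,"dy":1,"dz":0,"turn":0},{"hand":0.7,"dx":1,"dy":1,"dz":0,"turn":0},{"hand":0.7,"dx":1,"dy":1,"dz":0,"turn":0},{"hand":0.7,"dx":1,"dy":1,"dz":0,"turn":0}]'
python3 -m jog '[{"hand":0.7,"dx":0.9,"dy":1,"dz":0,"turn":0},{"hand":0.7,"dx":0.9,"dy":1,"dz":0,"turn":0},{"hand":0.7,"dx":0.9,"dy":1,"dz":0,"turn":0},{"hand":0.7,"dx":0.9,"dy":1,"dz":0,"turn":0}]'
python3 -m jog '[{"hand":0.7,"dx":0.1,"dy":0.8,"dz":0,"turn":0},{"hand":0.7,"dx":0.1,"dy":0.8,"dz":0,"turn":0},{"hand":0.7,"dx":0.1,"dy":0.8,"dz":0,"turn":0},{"hand":0.7,"dx":0.1,"dy":0.8,"dz":0,"turn":0}]'
python3 - <<'E'
from h import *
s=env.sense();print(s["tool_pos"],R.from_quat(s["ee_rot"]).as_matrix().round(3).tolist(),s["gripper_width"],s["joint_pos"].round(2))
f=grab("wrist","w2.png");print(f["Tw"].round(3).tolist())
E
```

```text
time_s: 1.25
tool_pos: [0.2144, -0.3915, 0.2562]
ee_rot: [0.688, 0.726, 0.0, -0.0]
force: [1.0, 0.1, 0.8]
gripper_width: 0.299
grasp_force: 0.0
time_s: 1.65
tool_pos: [0.3294, -0.2625, 0.2564]
ee_rot: [0.688, 0.726, 0.0, -0.0]
force: [-0.7, -0.7, -0.2]
gripper_width: 0.299
grasp_force: 0.0
time_s: 2.05
tool_pos: [0.4441, -0.148, 0.2562]
ee_rot: [0.687, 0.727, 0.0, -0.0]
force: [-0.1, -0.4, 0.3]
gripper_width: 0.298
grasp_force: 0.0
time_s: 2.45
tool_pos: [0.5372, -0.1342, 0.2555]
ee_rot: [0.688, 0.725, -0.0, -0.001]
force: [-1.0, -0.0, -0.1]
gripper_width: 0.3
grasp_force: 0.0
[ 0.53724794 -0.13423083  0.25552387] [[-0.053, 0.999, -0.002], [0.999, 0.053, 0.0], [0.001, -0.002, -1.0]] 0.30002943668550197 [-0.46  0.39  1.29 -0.    1.47 -0.51]
[[0.999, 0.051, 0.015, 0.534], [0.053, -0.949, -0.31, -0.055], [-0.001, 0.311, -0.951, 0.372], [0.0, 0.0, 0.0, 1.0]]
```

View pics/w2.png

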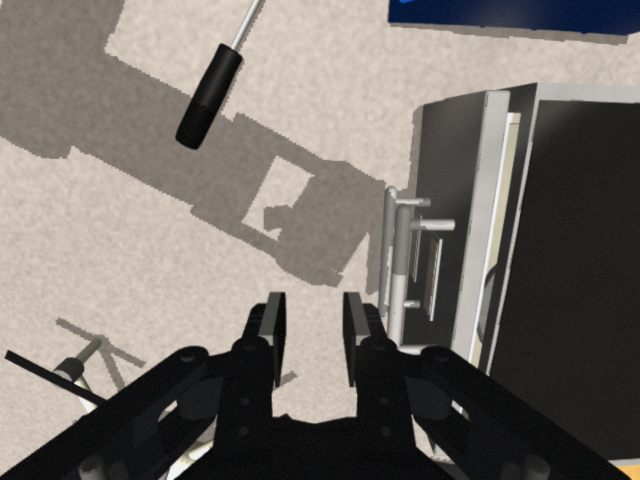

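The wrist picture shows the top handle bar from (404,208) to about (396,345), and the drawer front's top edge from (485,95) to (455,350).

```bash
python3 - <<'E'
from h import *
f=load("w2")
print(onz(f,[[403,225],[399.5,290],[396,345]],.137).round(4).tolist(), pt(f,[[403,225],[399,290]]).round(4).tolist())
a=onz(f,[[485,95],[455,350],[507,95]],.161);print(a.round(4).tolist())
C,uv=cloud(f);m=(C[:,2]>.13)&(C[:,2]<.146)&(C[:,0]>.57)&(C[:,0]<.625)&(C[:,1]<-.1)&(C[:,1]>-.24)&(uv[:,1]<340);P=C[m]
print(m.sum(),P.min(0),P.max(0),np.polyfit(P[:,1]+.16,P[:,0],1))
m=(C[:,2]>.156)&(C[:,2]<.166)&(C[:,0]>.60)&(C[:,0]<.66)&(C[:,1]<-.03);P=C[m];print(m.sum(),P[:,1].min(),P[:,1].max(),np.polyfit(P[:,1]+.16,P[:,0],1), np.percentile(P[:,0],[2,98]))
E
```

```text
[[0.5986, -0.1172, 0.137], [0.6026, -0.1666, 0.137], [0.6062, -0.2139, 0.137]] [[0.5977, -0.1163, 0.1403], [0.6014, -0.1652, 0.1399]]
[[0.629, -0.0327, 0.161], [0.6413, -0.1999, 0.161], [0.6416, -0.0318, 0.161]]
2447 [ 0.59244014 -0.20834561  0.1329727 ] [ 0.62496633 -0.10277847  0.14201271] [0.02943907 0.60133699]
7994 -0.30281005327272525 -0.030006610318401634 [-0.04561433  0.64448385] [0.63059928 0.65830404]
```

```bash
python3 -m jog '[{"hand":0.7,"dx":-0.295,"dy":0.527,"dz":0.1,"turn":0},{"hand":0.7,"dx":-0.295,"dy":0.527,"dz":0.3,"turn":0},{"hand":0.7,"dx":-0.295,"dy":0.527,"dz":0.5,"turn":0},{"hand":0.7,"dx":-0.295,"dy":0.527,"dz":0.7,"turn":0},{"hand":0.7,"dx":-0.295,"dy":0.527,"dz":0.85,"turn":0},{"hand":0.7,"dx":-0.295,"dy":0.527,"dz":0.94,"turn":0},{"hand":0.7,"dx":-0.295,"dy":0.527,"dz":0.94,"turn":0}]'
python3 -m jog '[{"hand":1,"dx":0,"dy":0,"dz":0,"turn":0},{"hand":1,"dx":0,"dy":0,"dz":0,"turn":0},{"hand":1,"dx":0,"dy":0,"dz":0,"turn":0},{"hand":1,"dx":0,"dy":0,"dz":0,"turn":0},{"hand":1,"dx":0,"dy":0,"dz":0,"turn":0}]'
```

```text
time_s: 3.2
tool_pos: [0.602, -0.1668, 0.1445]
ee_rot: [0.689, 0.725, 0.0, 0.001]
force: [0.2, 0.1, -0.1]
gripper_width: 0.304
grasp_force: 0.0
time_s: 3.7
tool_pos: [0.6024, -0.1667, 0.1445]
ee_rot: [0.688, 0.725, 0.0, 0.001]
force: [-0.3, -1.5, 6.1]
gripper_width: 0.105
grasp_force: 58.9
```

```bash
python3 -m jog '[{"hand":1,"dx":0,"dy":-0.017,"dz":0,"turn":0},{"hand":1,"dx":0,"dy":-0.042,"dz":0,"turn":0},{"hand":1,"dx":0,"dy":-0.075,"dz":0,"turn":0},{"hand":1,"dx":0,"dy":-0.117,"dz":0,"turn":0},{"hand":1,"dx":0,"dy":-0.167,"dz":0,"turn":0},{"hand":1,"dx":0,"dy":-0.217,"dz":0,"turn":0},{"hand":1,"dx":0,"dy":-0.267,"dz":0,"turn":0},{"hand":1,"dx":0,"dy":-0.317,"dz":0,"turn":0},{"hand":1,"dx":0,"dy":-0.367,"dz":0,"turn":0},{"hand":1,"dx":0,"dy":-0.417,"dz":0,"turn":0},{"hand":1,"dx":0,"dy":-0.467,"dz":0,"turn":0},{"hand":1,"dx":0,"dy":-0.517,"dz":0,"turn":0}]'
python3 -m jog '[{"hand":1,"dx":0,"dy":-0.05,"dz":0,"turn":0},{"hand":1,"dx":0,"dy":-0.1,"dz":0,"turn":0},{"hand":1,"dx":0,"dy":-0.15,"dz":0,"turn":0},{"hand":1,"dx":0,"dy":-0.2,"dz":0,"turn":0},{"hand":1,"dx":0,"dy":-0.25,"dz":0,"turn":0},{"hand":1,"dx":0,"dy":-0.3,"dz":0,"turn":0},{"hand":1,"dx":0,"dy":-0.35,"dz":0,"turn":0},{"hand":1,"dx":0,"dy":-0.4,"dz":0,"turn":0},{"hand":1,"dx":0,"dy":-0.45,"dz":0,"turn":0},{"hand":1,"dx":0,"dy":-0.5,"dz":0,"turn":0},{"hand":1,"dx":0,"dy":-0.55,"dz":0,"turn":0},{"hand":1,"dx":0,"dy":-0.6,"dz":0,"turn":0}]'
python3 -m jog '[{"hand":1,"dx":0,"dy":-0.05,"dz":0,"turn":0},{"hand":1,"dx":0,"dy":-0.1,"dz":0,"turn":0},{"hand":1,"dx":0,"dy":-0.142,"dz":0,"turn":0},{"hand":1,"dx":0,"dy":-0.175,"dz":0,"turn":0},{"hand":1,"dx":0,"dy":-0.2,"dz":0,"turn":0},{"hand":1,"dx":0,"dy":-0.215,"dz":0,"turn":0},{"hand":1,"dx":0,"dy":-0.22,"dz":0,"turn":0},{"hand":1,"dx":0,"dy":-0.22,"dz":0,"turn":0},{"hand":1,"dx":0,"dy":-0.22,"dz":0,"turn":0}]'
```

```text
time_s: 4.9
tool_pos: [0.5407, -0.1699, 0.1445]
ee_rot: [0.688, 0.725, 0.0, 0.001]
force: [0.9, -0.8, 6.0]
gripper_width: 0.105
grasp_force: 58.8
time_s: 6.1
tool_pos: [0.4688, -0.1737, 0.1445]
ee_rot: [0.688, 0.725, 0.0, 0.002]
force: [2.3, -0.0, 7.4]
gripper_width: 0.103
grasp_force: 58.8
time_s: 7.0
tool_pos: [0.4425, -0.1751, 0.1445]
ee_rot: [0.688, 0.725, 0.0, 0.001]
force: [0.2, 0.2, 7.3]
gripper_width: 0.104
grasp_force: 59.1
```

```bash
python3 -m jog '[{"hand":0.7,"dx":0,"dy":0,"dz":0,"turn":0},{"hand":0.7,"dx":0,"dy":0,"dz":0,"turn":0},{"hand":0.7,"dx":0,"dy":0,"dz":0,"turn":0},{"hand":0.7,"dx":0,"dy":0,"dz":-0.2,"turn":0},{"hand":0.7,"dx":0,"dy":0,"dz":-0.5,"turn":0},{"hand":0.7,"dx":0,"dy":0,"dz":-0.9,"turn":0},{"hand":0.4,"dx":0.6,"dy":0.8,"dz":-1,"turn":0},{"hand":0.4,"dx":0.6,"dy":0.8,"dz":-1,"turn":0},{"hand":0.4,"dx":0.6,"dy":0.8,"dz":-1,"turn":0},{"hand":0.4,"dx":0.6,"dy":0.8,"dz":-1,"turn":0}]'
python3 - <<'E'
from h import *
s=env.sense();print(s["tool_pos"],R.from_quat(s["ee_rot"]).as_matrix().round(3).tolist(),s["gripper_width"],s["joint_pos"].round(2))
f=grab("wrist","w3.png")
E
```

```text
time_s: 8.0
tool_pos: [0.5354, -0.0959, 0.2631]
ee_rot: [0.687, 0.727, 0.0, -0.0]
force: [-0.6, -0.3, -0.5]
gripper_width: 0.602
grasp_force: 0.0
[ 0.5354137  -0.09586729  0.26309277] [[-0.056, 0.998, -0.0], [0.998, 0.056, 0.001], [0.001, -0.0, -1.0]] 0.6018349094640006 [-0.4   0.37  1.3   0.    1.48 -0.45]
```

View pics/w3.png

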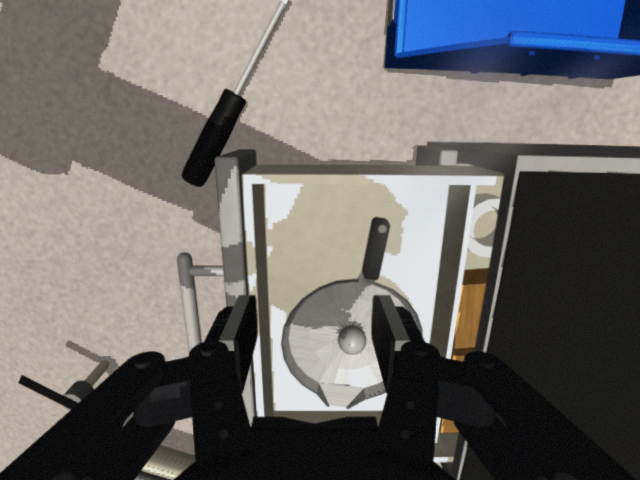

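The dish shows well: the grip bar runs from (380,219) to (373,278), and the ball is at (351,339) with the lip at about (348,403).

```bash
python3 - <<'E'
from h import *
f=load("w3")
g=onz(f,[[380.5,220],[373.5,277]],.141);b=onz(f,[[351,340]],.116);l=onz(f,[[348,404]],.116)
print(g,g.mean(0),b,l); d=g[0]-b[0];print(np.linalg.norm(g.mean(0)-b[0]))
for p,q in((g[0],g[1]),(g.mean(0),b[0]),(g.mean(0),l[0])): v=q-p;print("dish yaw",np.arctan2(v[1],v[0]))
C,uv=cloud(f)
m=(C[:,2]>.135)&(C[:,2]<.147)&(uv[:,0]>360)&(uv[:,0]<392)&(uv[:,1]>212)&(uv[:,1]<285);P=C[m];print(m.sum(),P.mean(0),cv2.minAreaRect(P[:,:2].astype(np.float32)))
a=cv2.resize(f["image"][190:430,220:470],None,fx=2.4,fy=2.4,interpolation=2);cv2.imwrite("pics/c3.png",a)
E
```

```text
[[ 0.58168428 -0.07687686  0.141     ]
 [ 0.58151292 -0.12027354  0.141     ]] [ 0.5815986 -0.0985752  0.141    ] [[ 0.57383568 -0.19159531  0.116     ]] [[ 0.57748951 -0.26160127  0.116     ]]
0.09663334713832254
dish yaw -1.5747449099218263
dish yaw -1.654057636531595
dish yaw -1.5959961176770863
975 [ 0.58138634 -0.0991724   0.13932115] ((0.581770122051239, -0.10089658945798874), (0.04578854516148567, 0.01238120999187231), 85.36109161376953)
```

View pics/c3.png

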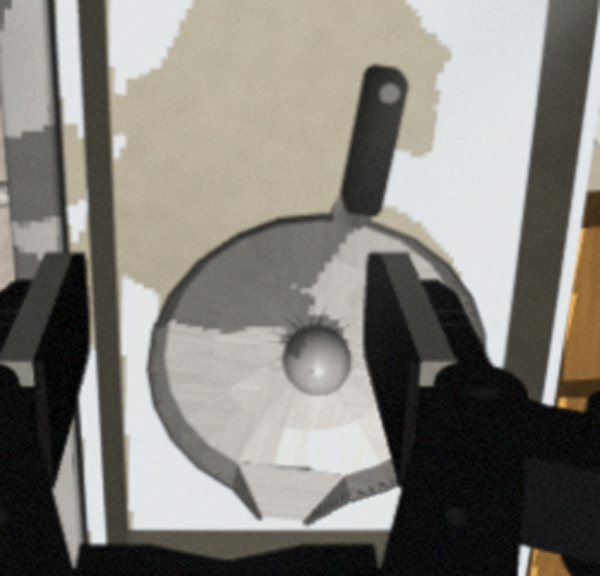

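Dish yaw is about -1.65 and the grip is at (0.582, -0.0995, 0.133). I'll align and descend with the jaws part closed.

```bash
python3 -m jog '[{"hand":0.65,"dx":-0.052,"dy":0.386,"dz":0,"turn":0.043},{"hand":0.65,"dx":-0.052,"dy":0.386,"dz":0.2,"turn":0.043},{"hand":0.65,"dx":-0.052,"dy":0.386,"dz":0.4,"turn":0.043},{"hand":0.65,"dx":-0.052,"dy":0.386,"dz":0.55,"turn":0.043},{"hand":0.65,"dx":-0.052,"dy":0.386,"dz":0.6,"turn":0.043},{"hand":0.65,"dx":-0.052,"dy":0.386,"dz":0.6,"turn":0.043}]'
python3 - <<'E'
from h import *
s=env.sense();M=R.from_quat(s["ee_rot"]).as_matrix();print(s["tool_pos"],M.round(3).tolist(),s["gripper_width"])
f=grab("wrist","w4.png")
a=f["image"]; cv2.imwrite("pics/c4.png",a)
C,uv=cloud(f);Q=C-[.582,-.0995,0];m=(C[:,2]>.132)&(C[:,2]<.146)&(abs(Q[:,0])<.03)&(abs(Q[:,1])<.04)
P=C[m];print(m.sum(),cv2.minAreaRect(P[:,:2].astype(np.float32)))
E
```

```text
time_s: 8.65
tool_pos: [0.58, -0.1021, 0.1911]
ee_rot: [0.736, 0.677, -0.0, -0.001]
force: [0.4, 0.3, 0.4]
gripper_width: 0.349
grasp_force: 0.0
[ 0.58000404 -0.10207848  0.1910817 ] [[0.083, 0.997, -0.002], [0.997, -0.083, 0.001], [0.0, -0.002, -1.0]] 0.34914075175509096
1833 ((0.5820842385292053, -0.10039106756448746), (0.04556144028902054, 0.011925674974918365), 85.06928253173828)
```

View pics/c4.png

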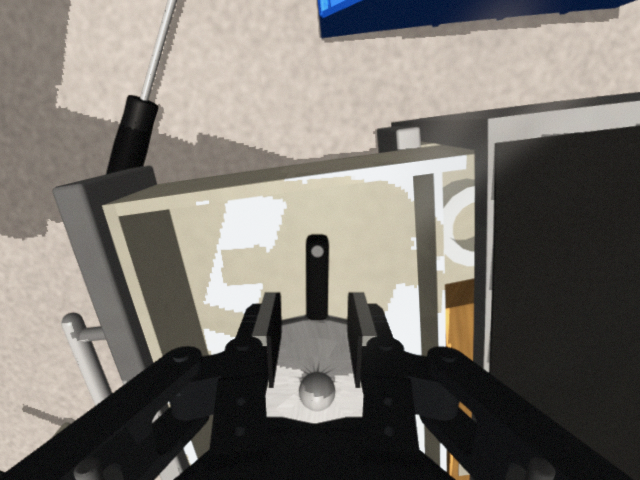

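The grip bar (317,235–320) is centred between the jaws (about 315), and the ball is in the middle at (317,391). I'll descend and close.

```bash
python3 -m jog '[{"hand":0.65,"dx":0.014,"dy":0.012,"dz":0.1,"turn":0},{"hand":0.65,"dx":0.014,"dy":0.012,"dz":0.2,"turn":0},{"hand":0.65,"dx":0.014,"dy":0.012,"dz":0.3,"turn":0},{"hand":0.65,"dx":0.014,"dy":0.012,"dz":0.38,"turn":0},{"hand":0.65,"dx":0.014,"dy":0.012,"dz":0.425,"turn":0},{"hand":0.65,"dx":0.014,"dy":0.012,"dz":0.425,"turn":0},{"hand":0.65,"dx":0.014,"dy":0.012,"dz":0.425,"turn":0}]'
python3 -m jog '[{"hand":0.75,"dx":0,"dy":0,"dz":0,"turn":0},{"hand":0.78,"dx":0,"dy":0,"dz":0,"turn":0},{"hand":0.81,"dx":0,"dy":0,"dz":0,"turn":0},{"hand":0.84,"dx":0,"dy":0,"dz":0,"turn":0},{"hand":0.87,"dx":0,"dy":0,"dz":0,"turn":0},{"hand":0.9,"dx":0,"dy":0,"dz":0,"turn":0},{"hand":1,"dx":0,"dy":0,"dz":0,"turn":0},{"hand":1,"dx":0,"dy":0,"dz":0,"turn":0},{"hand":1,"dx":0,"dy":0,"dz":0,"turn":0},{"hand":1,"dx":0,"dy":0,"dz":0,"turn":0}]'
```

```text
time_s: 9.4
tool_pos: [0.5824, -0.1, 0.1407]
ee_rot: [0.736, 0.677, 0.0, 0.0]
force: [-0.1, 0.2, 0.5]
gripper_width: 0.347
grasp_force: 0.0
time_s: 10.4
tool_pos: [0.5823, -0.0998, 0.1406]
ee_rot: [0.736, 0.677, 0.0, 0.0]
force: [-1.2, 0.9, 3.3]
gripper_width: 0.129
grasp_force: 59.6
```

```bash
python3 -m jog '[{"hand":1,"dx":0,"dy":0,"dz":-0.008,"turn":0},{"hand":1,"dx":0,"dy":0,"dz":-0.025,"turn":0},{"hand":1,"dx":0,"dy":0,"dz":-0.05,"turn":0},{"hand":1,"dx":0,"dy":0,"dz":-0.083,"turn":0},{"hand":1,"dx":0,"dy":0,"dz":-0.125,"turn":0},{"hand":1,"dx":0,"dy":0,"dz":-0.167,"turn":0},{"hand":1,"dx":0,"dy":0,"dz":-0.208,"turn":0},{"hand":1,"dx":0,"dy":0,"dz":-0.25,"turn":0},{"hand":1,"dx":0,"dy":0,"dz":-0.292,"turn":0},{"hand":1,"dx":0,"dy":0,"dz":-0.333,"turn":0},{"hand":1,"dx":0,"dy":0,"dz":-0.375,"turn":0},{"hand":1,"dx":0,"dy":0,"dz":-0.417,"turn":0}]'
python3 -m jog '[{"hand":1,"dx":0,"dy":0,"dz":-0.042,"turn":0},{"hand":1,"dx":0,"dy":0,"dz":-0.083,"turn":0},{"hand":1,"dx":0,"dy":0,"dz":-0.125,"turn":0},{"hand":1,"dx":0,"dy":0,"dz":-0.167,"turn":0},{"hand":1,"dx":0,"dy":0,"dz":-0.208,"turn":0},{"hand":1,"dx":0,"dy":0,"dz":-0.25,"turn":0},{"hand":1,"dx":0,"dy":0,"dz":-0.292,"turn":0},{"hand":1,"dx":0,"dy":0,"dz":-0.333,"turn":0},{"hand":1,"dx":0,"dy":0,"dz":-0.367,"turn":0},{"hand":1,"dx":0,"dy":0,"dz":-0.39,"turn":0},{"hand":1,"dx":0,"dy":0,"dz":-0.4,"turn":0},{"hand":1,"dx":0,"dy":0,"dz":-0.4,"turn":0}]'
python3 - <<'E'
from h import *
s=env.sense();M=R.from_quat(s["ee_rot"]).as_matrix();print(s["tool_pos"],M.round(3).tolist(),s["gripper_width"])
f=grab("wrist","w5.png")
g=grab("side","s5.png");a=g["image"][100:340,150:470];b=f["image"][200:440,160:480]
cv2.imwrite("pics/c5.png",cv2.resize(np.vstack([np.hstack([a,b])]),(800,300)))
E
```

```text
time_s: 11.6
tool_pos: [0.5823, -0.0999, 0.191]
ee_rot: [0.736, 0.677, -0.0, -0.0]
force: [0.5, 0.0, -3.3]
gripper_width: 0.129
grasp_force: 58.9
time_s: 12.8
tool_pos: [0.5823, -0.0999, 0.2386]
ee_rot: [0.736, 0.677, 0.0, 0.0]
force: [-0.0, 0.6, -3.2]
gripper_width: 0.125
grasp_force: 58.8
[ 0.58226772 -0.09988693  0.23864193] [[0.082, 0.997, 0.0], [0.997, -0.082, -0.0], [-0.0, 0.0, -1.0]] 0.12516049784521585
```

View pics/c5.png

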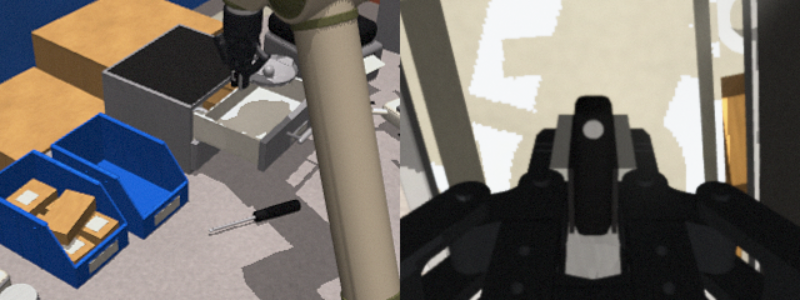

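The dish hangs clear with the ball in it, and the drawer stands open. I'll plan the carry as a smooth 48-row profile, written in each call's own tool axes.

```bash
python3 - <<'E'
import numpy as np
p0=np.array([.5823,-.0999]);p1=np.array([.470,.109]);y0=-.082;y1=1.618
N=48
S=lambda k:(lambda t:10*t**3-15*t**4+6*t**5)(k/N)
P=lambda k:p0+(p1-p0)*S(k);Y=lambda k:y0+(y1-y0)*S(k)
for c in range(4):
    k0=12*c;a=Y(k0);ty=np.array([np.cos(a),np.sin(a)]);tx=np.array([-ty[1],ty[0]])
    print(c)
    for k in range(k0+1,k0+13):
        d=(P(k)-P(k0))/.12;print("%.3f %.3f %.4f"%(d@tx,d@ty,-(Y(k)-a)/np.pi))
E
```

```text
0
0.000 -0.000 -0.0000
0.001 -0.001 -0.0004
0.004 -0.002 -0.0012
0.008 -0.005 -0.0028
0.016 -0.010 -0.0052
0.027 -0.017 -0.0087
0.041 -0.026 -0.0133
0.059 -0.038 -0.0192
0.081 -0.052 -0.0264
0.107 -0.069 -0.0349
0.137 -0.089 -0.0448
0.172 -0.111 -0.0560
1
0.042 -0.018 -0.0125
0.089 -0.037 -0.0264
0.139 -0.059 -0.0414
0.194 -0.082 -0.0576
0.252 -0.106 -0.0748
0.313 -0.132 -0.0929
0.376 -0.159 -0.1119
0.443 -0.187 -0.1315
0.511 -0.216 -0.1518
0.580 -0.245 -0.1725
0.651 -0.275 -0.1934
0.722 -0.305 -0.2145
2
0.074 0.021 -0.0211
0.148 0.042 -0.0421
0.221 0.062 -0.0628
0.292 0.082 -0.0830
0.361 0.102 -0.1027
0.428 0.121 -0.1216
0.491 0.139 -0.1398
0.552 0.156 -0.1570
0.609 0.172 -0.1732
0.662 0.186 -0.1882
0.710 0.200 -0.2020
0.754 0.213 -0.2145
3
0.024 0.033 -0.0112
0.045 0.063 -0.0211
0.063 0.088 -0.0296
0.078 0.109 -0.0368
0.091 0.127 -0.0427
0.101 0.140 -0.0473
0.108 0.151 -0.0508
0.113 0.158 -0.0533
0.117 0.163 -0.0548
0.118 0.165 -0.0556
0.119 0.166 -0.0560
0.119 0.166 -0.0560
```

```bash
python3 -m jog '[{"hand":1,"dx":0,"dy":0,"dz":-0.005,"turn":0},{"hand":1,"dx":0.001,"dy":-0.001,"dz":-0.015,"turn":-0.0004},{"hand":1,"dx":0.004,"dy":-0.002,"dz":-0.03,"turn":-0.0012},{"hand":1,"dx":0.008,"dy":-0.005,"dz":-0.05,"turn":-0.0028},{"hand":1,"dx":0.016,"dy":-0.01,"dz":-0.07,"turn":-0.0052},{"hand":1,"dx":0.027,"dy":-0.017,"dz":-0.09,"turn":-0.0087},{"hand":1,"dx":0.041,"dy":-0.026,"dz":-0.11,"turn":-0.0133},{"hand":1,"dx":0.059,"dy":-0.038,"dz":-0.125,"turn":-0.0192},{"hand":1,"dx":0.081,"dy":-0.052,"dz":-0.135,"turn":-0.0264},{"hand":1,"dx":0.107,"dy":-0.069,"dz":-0.14,"turn":-0.0349},{"hand":1,"dx":0.137,"dy":-0.089,"dz":-0.14,"turn":-0.0448},{"hand":1,"dx":0.172,"dy":-0.111,"dz":-0.14,"turn":-0.056}]'
python3 -m jog '[{"hand":1,"dx":0.042,"dy":-0.018,"dz":0,"turn":-0.0125},{"hand":1,"dx":0.089,"dy":-0.037,"dz":0,"turn":-0.0264},{"hand":1,"dx":0.139,"dy":-0.059,"dz":0,"turn":-0.0414},{"hand":1,"dx":0.194,"dy":-0.082,"dz":0,"turn":-0.0576},{"hand":1,"dx":0.252,"dy":-0.106,"dz":0,"turn":-0.0748},{"hand":1,"dx":0.313,"dy":-0.132,"dz":0,"turn":-0.0929},{"hand":1,"dx":0.376,"dy":-0.159,"dz":0,"turn":-0.1119},{"hand":1,"dx":0.443,"dy":-0.187,"dz":0,"turn":-0.1315},{"hand":1,"dx":0.511,"dy":-0.216,"dz":0,"turn":-0.1518},{"hand":1,"dx":0.58,"dy":-0.245,"dz":0,"turn":-0.1725},{"hand":1,"dx":0.651,"dy":-0.275,"dz":0,"turn":-0.1934},{"hand":1,"dx":0.722,"dy":-0.305,"dz":0,"turn":-0.2145}]'
python3 -m jog '[{"hand":1,"dx":0.074,"dy":0.021,"dz":0,"turn":-0.0211},{"hand":1,"dx":0.148,"dy":0.042,"dz":0,"turn":-0.0421},{"hand":1,"dx":0.221,"dy":0.062,"dz":0,"turn":-0.0628},{"hand":1,"dx":0.292,"dy":0.082,"dz":0,"turn":-0.083},{"hand":1,"dx":0.361,"dy":0.102,"dz":0,"turn":-0.1027},{"hand":1,"dx":0.428,"dy":0.121,"dz":0,"turn":-0.1216},{"hand":1,"dx":0.491,"dy":0.139,"dz":0,"turn":-0.1398},{"hand":1,"dx":0.552,"dy":0.156,"dz":0,"turn":-0.157},{"hand":1,"dx":0.609,"dy":0.172,"dz":0,"turn":-0.1732},{"hand":1,"dx":0.662,"dy":0.186,"dz":0,"turn":-0.1882},{"hand":1,"dx":0.71,"dy":0.2,"dz":0,"turn":-0.202},{"hand":1,"dx":0.754,"dy":0.213,"dz":0,"turn":-0.2145}]'
python3 -m jog '[{"hand":1,"dx":0.024,"dy":0.033,"dz":0,"turn":-0.0112},{"hand":1,"dx":0.045,"dy":0.063,"dz":0,"turn":-0.0211},{"hand":1,"dx":0.063,"dy":0.088,"dz":0,"turn":-0.0296},{"hand":1,"dx":0.078,"dy":0.109,"dz":0,"turn":-0.0368},{"hand":1,"dx":0.091,"dy":0.127,"dz":0,"turn":-0.0427},{"hand":1,"dx":0.101,"dy":0.14,"dz":0,"turn":-0.0473},{"hand":1,"dx":0.108,"dy":0.151,"dz":0,"turn":-0.0508},{"hand":1,"dx":0.113,"dy":0.158,"dz":0,"turn":-0.0533},{"hand":1,"dx":0.117,"dy":0.163,"dz":0,"turn":-0.0548},{"hand":1,"dx":0.118,"dy":0.165,"dz":0,"turn":-0.0556},{"hand":1,"dx":0.119,"dy":0.166,"dz":0,"turn":-0.056},{"hand":1,"dx":0.119,"dy":0.166,"dz":0,"turn":-0.056}]'
python3 - <<'E'
from h import *
s=env.sense();M=R.from_quat(s["ee_rot"]).as_matrix();print(s["tool_pos"],M.round(3).tolist(),s["gripper_width"])
g=grab("side","s6.png");h=grab("scene","sc6.png")
a=cv2.resize(g["image"][150:350,130:400],(800,592),interpolation=2)
cv2.imwrite("pics/c6.png",a)
C,uv=cloud(g);D,_=cloud(h)
E
```

```text
time_s: 14.1
tool_pos: [0.5705, -0.0779, 0.2553]
ee_rot: [0.672, 0.74, -0.0, -0.0]
force: [0.1, -0.1, -2.1]
gripper_width: 0.125
grasp_force: 58.9
time_s: 15.3
tool_pos: [0.5257, 0.0052, 0.2553]
ee_rot: [0.389, 0.921, -0.0, -0.0]
force: [-0.4, 0.4, -2.3]
gripper_width: 0.129
grasp_force: 58.8
time_s: 16.5
tool_pos: [0.4812, 0.0879, 0.2553]
ee_rot: [0.063, 0.998, -0.0, -0.0]
force: [-0.4, 0.1, -2.0]
gripper_width: 0.127
grasp_force: 58.9
time_s: 17.7
tool_pos: [0.4701, 0.109, 0.2554]
ee_rot: [-0.023, 1.0, 0.0, -0.0]
force: [0.5, -0.3, -2.7]
gripper_width: 0.126
grasp_force: 58.9
[0.47014216 0.10902883 0.25536057] [[-0.999, -0.046, -0.0], [-0.046, 0.999, 0.0], [0.0, 0.0, -1.0]] 0.12594838299921937
```

View pics/c6.png

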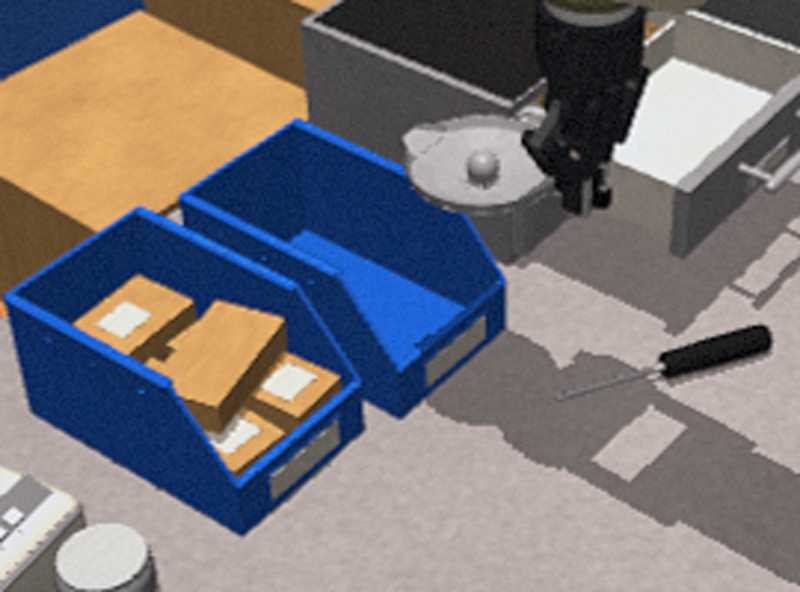

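The side crop shows the dish held level above the bin's front: ball at crop (483,167), lip tip at (408,145), and bin front rim corners at (402,373) and (503,282). Now I'll measure them.

```bash
python3 - <<'E'
from h import *
f=load("s6");c=lambda u,v:[u/2.963+130,v/2.963*592/592*1.0+150]
c=lambda u,v:[u*270/800+130,v*200/592+150]
print("lip",onz(f,[c(408,145)],.2306),pt(f,[c(414,148)]),"ball",onz(f,[c(483,167)],.2298))
print("bin front",onz(f,[c(402,373),c(503,282)],.055).round(4).tolist(),"back",onz(f,[c(183,197),c(300,123)],.125).round(4).tolist())
for n in("s6","sc6"):
    C,uv=cloud(load(n)); q=C[:,:2]-[.5621,.1133]; r=np.hypot(*q.T)
    m=(r<.062)&(r>.05)&(C[:,2]>.20)&(C[:,2]<.26)&(q[:,0]>-.03);P=C[m]
    hi=P[P[:,2]>np.percentile(P[:,2],60)]; A=np.c_[hi[:,:2]-[.5621,.1133],np.ones(len(hi))]
    print(n,m.sum(),P[:,2].max(),np.linalg.lstsq(A,hi[:,2],rcond=None)[0].round(3))
    m=(r<.05)&(C[:,2]>.2)&(C[:,2]<.25);P=C[m];A=np.c_[q[m],(q[m]**2).sum(1),np.ones(m.sum())]
    k=r[m]>.02;print("bowl",k.sum(),np.linalg.lstsq(A[k],P[k,2],rcond=None)[0].round(3))
    m=(r<.05)&(C[:,2]>.232);print("ball top pts",m.sum(),C[m].mean(0))
    b=(abs(C[:,2]-.055)<.006)&(C[:,0]>.575)&(C[:,0]<.61)&(C[:,1]>.0)&(C[:,1]<.2);print("rim",b.sum(),C[b].min(0),C[b].max(0),np.median(C[b],0))
E
```

```text
lip [[0.62360501 0.13158306 0.2306    ]] [[0.61966723 0.12921009 0.22825411]] ball [[0.56123167 0.11656828 0.2298    ]]
bin front [[0.5874, 0.1885, 0.055], [0.5975, 0.0483, 0.055]] back [[0.8216, 0.1963, 0.125], [0.8236, 0.0556, 0.125]]
s6 361 0.23718040424451992 [-0.01  -0.001  0.233]
bowl 594 [-0.019  0.004  3.353  0.217]
ball top pts 60 [0.56093433 0.11828324 0.23697934]
rim 192 [0.5892171  0.04390555 0.04914024] [0.60985019 0.19109505 0.0608572 ] [0.59626478 0.12727624 0.0538484 ]
sc6 246 0.23735693532281066 [-0.013  0.004  0.234]
bowl 544 [-1.200e-02  2.000e-03  3.736e+00  2.170e-01]
ball top pts 121 [0.53937897 0.11474754 0.37171973]
rim 176 [0.58927584 0.04935073 0.04904465] [0.60547364 0.18390937 0.05844191] [0.59891831 0.11446403 0.05427185]
```

Level to about 0.015 rad, ball within about 3 mm of the middle, lip on the bin's midline. Now descend 100 mm smoothly.

```bash
python3 -m jog '[{"hand":1,"dx":0,"dy":0.002,"dz":0.008,"turn":0},{"hand":1,"dx":0,"dy":0.005,"dz":0.025,"turn":0},{"hand":1,"dx":0,"dy":0.01,"dz":0.05,"turn":0},{"hand":1,"dx":0,"dy":0.014,"dz":0.083,"turn":0},{"hand":1,"dx":0,"dy":0.018,"dz":0.125,"turn":0},{"hand":1,"dx":0,"dy":0.02,"dz":0.167,"turn":0},{"hand":1,"dx":0,"dy":0.02,"dz":0.208,"turn":0},{"hand":1,"dx":0,"dy":0.02,"dz":0.25,"turn":0},{"hand":1,"dx":0,"dy":0.02,"dz":0.292,"turn":0},{"hand":1,"dx":0,"dy":0.02,"dz":0.333,"turn":0},{"hand":1,"dx":0,"dy":0.02,"dz":0.375,"turn":0},{"hand":1,"dx":0,"dy":0.02,"dz":0.417,"turn":0}]'
python3 -m jog '[{"hand":1,"dx":0,"dy":0,"dz":0.042,"turn":0},{"hand":1,"dx":0,"dy":0,"dz":0.083,"turn":0},{"hand":1,"dx":0,"dy":0,"dz":0.125,"turn":0},{"hand":1,"dx":0,"dy":0,"dz":0.167,"turn":0},{"hand":1,"dx":0,"dy":0,"dz":0.208,"turn":0},{"hand":1,"dx":0,"dy":0,"dz":0.25,"turn":0},{"hand":1,"dx":0,"dy":0,"dz":0.292,"turn":0},{"hand":1,"dx":0,"dy":0,"dz":0.333,"turn":0},{"hand":1,"dx":0,"dy":0,"dz":0.37,"turn":0},{"hand":1,"dx":0,"dy":0,"dz":0.4,"turn":0},{"hand":1,"dx":0,"dy":0,"dz":0.415,"turn":0},{"hand":1,"dx":0,"dy":0,"dz":0.42,"turn":0}]'
python3 -m jog '[{"hand":1,"dx":0,"dy":0,"dz":0,"turn":0},{"hand":1,"dx":0,"dy":0,"dz":0,"turn":0},{"hand":1,"dx":0,"dy":0,"dz":0,"turn":0},{"hand":1,"dx":0,"dy":0,"dz":0,"turn":0},{"hand":1,"dx":0,"dy":0,"dz":0,"turn":0},{"hand":1,"dx":0,"dy":0,"dz":0,"turn":0},{"hand":1,"dx":0,"dy":0,"dz":0,"turn":0},{"hand":1,"dx":0,"dy":0,"dz":0,"turn":0},{"hand":1,"dx":0,"dy":0,"dz":0,"turn":0},{"hand":1,"dx":0,"dy":0,"dz":0,"turn":0}]'
python3 - <<'E'
from h import *
g=grab("side","s7.png");cv2.imwrite("pics/c7.png",cv2.resize(g["image"][150:350,130:400],(800,592),interpolation=2))
E
```

```text
time_s: 19.0
tool_pos: [0.47, 0.1115, 0.2049]
ee_rot: [-0.023, 1.0, -0.0, 0.0]
force: [-0.9, -0.4, -2.2]
gripper_width: 0.127
grasp_force: 58.8
time_s: 20.2
tool_pos: [0.47, 0.1115, 0.1548]
ee_rot: [-0.023, 1.0, -0.0, -0.0]
force: [0.1, -0.3, -2.6]
gripper_width: 0.127
grasp_force: 58.8
time_s: 21.2
tool_pos: [0.47, 0.1115, 0.1549]
ee_rot: [-0.023, 1.0, 0.0, 0.0]
force: [-0.4, 0.8, -2.8]
gripper_width: 0.128
grasp_force: 58.8
```

View pics/c7.png

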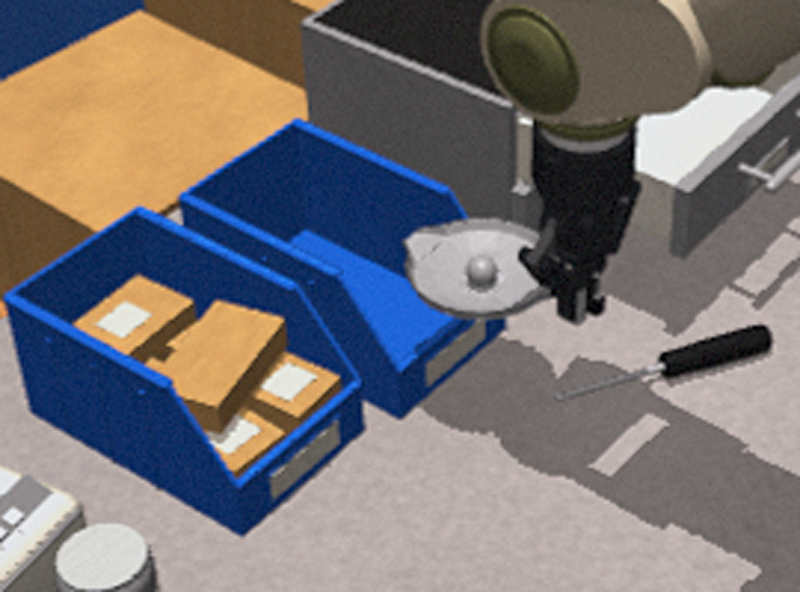

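The ball is mid-dish at (482,270), the lip points in over the bin front at (408,240), the dish clears the bin, and the drawer is open. Handing in.

```bash
python3 -c "from workcell import job; print(job.sign_off())"
```

```text
the job is handed in; nothing more can be done
None
```

The job is handed in (no verdict was returned): the drawer is open, and the dish is held still and level by its handle, ball in the middle, lip 3 to 4 cm inside and about 7 cm above the empty bin's front edge.

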